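# Hold the spindle lock with the bayonet key

## Task

Lift the dust cover off the saw's spindle-lock socket and set it down on the bench, knob up. Then take the cross-bar key, enter its two lugs through the socket's slots, press it down until its collar meets the rim and turn it a quarter turn clockwise (seen from above) to its stop. Springs throw it back, so finish while still gripping the key there, fully home and turned; leave everything else where it lies.

Things in the scene. Friction and masses are not known exactly. Their poses are not given: they have to be found in the camera images.
- socket: Fixed socket: steel flange 130 mm across, 8 mm high, with a round grey housing 90 mm across, 52 mm high. Origin: centre of its underside on the bench, z up. Bore radius 20 mm through a ledge (z 44 to 51 mm), with two entry slots through the ledge along its +x and -x, each 18 mm wide (y), reaching 29 mm from the axis; hidden while the cover is on. Below the ledge the cavity radius is 29 mm.
- socket_rim (a point): Centre of the socket's rim, on its axis, 52 mm above the bench; axes as the socket's. The top of a sprung plate lies 24 mm below it at rest; the plate carries two upright dogs that the key's lugs push round when the key is turned clockwise.
- plunger (a joint): How far the sprung plate in the socket is pressed down, m: 0 at rest, 0.012 when the key's collar meets the rim. Spring about 3 N at the start of travel, 9 N fully home.
- rotor (a joint): Clockwise turn (from above) of the plate with the dogs, rad: 0 at rest, 1.42 at the stop. A torsion spring returns it (0.02 N m at rest, 0.09 N m at the stop). The key turns about 0.12 rad before its lugs meet the dogs, so the stop comes about 1.54 rad from aligned entry.
- key: Loose steel key, 0.25 kg, 86 mm high, standing on its nose on the bench. Origin: centre of the nose's underside; z up; x along cross bar and lugs. Nose radius 14 mm, 17 from z 6 mm up; two opposite lugs along +x and -x, 12 mm wide, z 8 to 16 mm, reaching 26 mm from the axis; collar radius 34 mm, z 36 to 42 mm; stem radius 10 mm. Same after a half turn. Fully home its origin is 36 mm below the rim.
- key_bar (a point): Centre of the key's cross bar, 74 mm above the key's origin, axes as the key's. The bar is 72 mm long (x), 16 mm wide (y), 24 mm high. When this point is 50 mm above the rim the nose meets the sprung plate and the lugs are just below the ledge; fully home it is 38 mm above the rim.
- cover: Loose black dust cover, 70 g, on the socket at first: disc radius 36 mm (z 6 to 10 mm); below it a boss, radius 17 mm, that sits in the bore; above it a round knob (z 10 to 40 mm, radius 8 mm, 10 mm from z 28 up). Origin: centre of the boss's underside, 6 mm below the rim; z up. Set on the bench it stands on its boss. Free bench: left of the socket, short of the spanners.
- spanner_19: The larger combination spanner, 219 mm, lying far left on the bench; to be left alone.
- spanner_13: The smaller combination spanner, 164 mm, lying far left next to the larger one; to be left alone.
- bar_clamp: Small bar clamp, 317 mm, lying flat behind the socket and key; to be left alone.
- hex_nut: Large loose steel nut, 34 mm across and 16 mm high, lying near the front edge; to be left alone.
- bolt_m16_1: Hex bolt standing on its head, 62 mm high; to be left alone.
- offcut_4: Wooden offcut 50x105x22 mm, front right; to be left alone.
- sanding_block: Cork sanding block 65x112x32 mm, behind left of the socket; to be left alone.
Things that resemble listed ones, but are neither listed nor needed, are in the scene too. Of the things shaped like the cover, the black one is meant.

How it is judged:
By the outcome, as a careful person would: the job done as asked, in the order asked, and still so for the second after the job is handed in, while the arm keeps its last pose, push and grip.
It also fails if it takes over 64 s, if anything falls off the work surface, if the arm or the gripper's body presses on something with over 40 N, if the wrist force passes 120 N, or if a joint passes its speed limit or range.

## Robot

A 6-joint arm with a two-finger parallel gripper is mounted at the origin on a cart in front of the work surface, level with it; the furniture and walls round the work are solid. World frame = base frame: x ahead of the robot, y to its left, z up, the work surface at z = 0. Lengths are in m, angles in rad, forces in N, time in s.
With the tool pointing down it reaches from about 0.35 to 0.95 m from the base axis. Payload 17.4 kg.
Tool frame: the origin (TCP) lies midway between the tips of the shut fingers; the grasp point (between the pads) lies 19 mm behind it; z points along the fingers, y is the direction in which the jaws open and shut (so a half turn about z gives the same grasp; the last joint's range is limited). The gripper opens to 93 mm and grips with 3 to 60 N. Pads are 15 mm wide; open, the fingers measure 128 mm over their backs; the gripper's body (75 mm by 188 mm) begins 65 mm behind the grasp point.
Start: joints at [-1.273, 0.116, 1.442, -0, 1.584, -0.038], TCP at [0.222, -0.637, 0.219] pointing down, gripper open.
Joint ranges: [-2.83, 2.83], [-0.83, 2.19], [0.07, 2.5], [-1.14, 4.28], [0.01, 3], [-2.97, 2.97]. Speed limits (rad/s): [1.89, 1.89, 2.22, 3.14, 3.14, 3.14].

## Interface

Orientations are given as a unit quaternion [w, x, y, z].
In Python, from workcell import state, capture, calibration, hand_in gives the robot as it stands.
- The arm moves only by the tool send_rows, never from a script. Its argument "increments" is a list of rows, each a list of 4 numbers: the shift along the tool's x, y, z in m, then the turn about the tool's z in degrees. A call has 1 to 20 rows; each row shifts and turns the pose as measured when the row begins, along the tool's axes as they then stand; what a row does not reach is not made up. A row lasts 1/12 s, in which the tool goes at most 41.7 mm and 7.16 degrees, less where a joint would pass 70% of its speed; a pose out of reach is approached as far as the arm can. A call with a gripper value outside its range is refused whole. "hand" is the finger opening in m, from 0 to 0.093, set as the call begins (left out, the last holds). The fingers move at their own pace and stop on an object; "grip_force" is the grip in N (left out, the last holds). Time passes only in rows, so rows that do not move let the fingers close. It gives the time, the measured TCP pose, the force and the opening at its end, in the units of the state.
- state(): the state, without advancing time (a new reading comes with each control period).
- capture(name): name is "scene" or "top"; returns the picture (480x640x3 uint8, red, green, blue); there is no depth.
- calibration(name): a dict with "camera_matrix" (3x3 intrinsics, pixels), "R" (3x3) and "t" (3): a world point X has camera coordinates R X + t. Camera axes: x right, y down, z forward; pixel columns grow to the right and rows downward; lengths in m; the calibration is good to about 2 mm. A picture is of the moment at which its call begins. calibration takes no time and is no camera call.
- hand_in(): hands the job in, once; it reports no verdict.
The state is a dict: "time_s": time; "joints": joint angles; "qd": joint speeds; "effort": joint torques, N m; "tool_pos": TCP position; "eef_rot": TCP orientation; "ft_force": force on the tool from outside, world axes, zero at the start; "moment": the same for the moment, N m; "grip_width": finger opening in m.
Only numpy, scipy, OpenCV 4.12 (cv2) and the standard library are available. Lean on these libraries where they do the work, as an engineer would, in place of code of your own. Each camera call takes 0.05 s, during which the arm holds its last target.

## Working session

There is one attempt and no reset: what is moved stays moved. The work goes in short steps, Python scripts to look and compute and a tool call to move; the robot and the scene stay as the last step left them, time stands still between calls to the robot, and variables do not carry over. Pictures are saved under pics/ and viewed, and the job is handed in when it is done.

Besides the shell and the picture viewer there is one more tool, called after "Call:" by a JSON object that holds its "name" and its "arguments". send_rows: Moves the arm, as the interface text tells. Its arguments: {"type":"object","properties":{"increments":{"type":"array"},"hand":{"type":"number"},"grip_force":{"type":"number"}},"required":["increments"]}

```bash
mkdir -p pics; ls
python3 - <<'E'
from workcell import state,capture,calibration
import cv2
for n in("scene","top"):
    im=capture(n); cv2.imwrite(f"pics/{n}0.png",cv2.cvtColor(im,cv2.COLOR_RGB2BGR))
    c=calibration(n); print(n,c)
print(state())
E
```

```text
pics
scene {'camera_matrix': array([[604.86747896,   0.        , 319.53955181],
       [  0.        , 604.86747896, 235.33661777],
       [  0.        ,   0.        ,   1.        ]]), 'R': array([[ 0.81983847, -0.57206136, -0.02471176],
       [-0.24785302, -0.31563925, -0.91593709],
       [ 0.51617222,  0.75704535, -0.40056034]]), 't': array([-0.50605608,  0.18279117,  1.43395047])}
top {'camera_matrix': array([[600.07745343,   0.        , 312.99051463],
       [  0.        , 600.07745343, 226.01648819],
       [  0.        ,   0.        ,   1.        ]]), 'R': array([[ 0.01091079, -0.99896791,  0.04409164],
       [-0.98594097, -0.01810017, -0.16611079],
       [ 0.16673742, -0.04165936, -0.98512087]]), 't': array([-0.12057691,  0.55904362,  1.68749703])}
{'time_s': 0.1, 'joints': array([-1.27277070e+00,  1.16406453e-01,  1.44219725e+00,  3.83672036e-05,
        1.58401025e+00, -3.77926223e-02]), 'qd': array([ 9.17907955e-04, -2.49838810e-03, -2.64883731e-03, -9.38415819e-04,
       -3.44414496e-05, -1.11564811e-03]), 'effort': array([ 4.66669488e-03, -7.22886658e+01, -6.23864079e+01,  7.82278483e-02,
        2.27556814e-02, -7.70380939e-05]), 'tool_pos': array([ 0.22239249, -0.63711207,  0.21800105]), 'eef_rot': array([-5.08824819e-04,  9.85936182e-01,  1.67121465e-01, -4.72370998e-05]), 'ft_force': array([-0.15809404,  0.1609671 ,  0.68545843]), 'moment': array([-0.0079037 , -0.01626877,  0.0060668 ]), 'grip_width': 0.09284579002553081}
```

View pics/scene0.png

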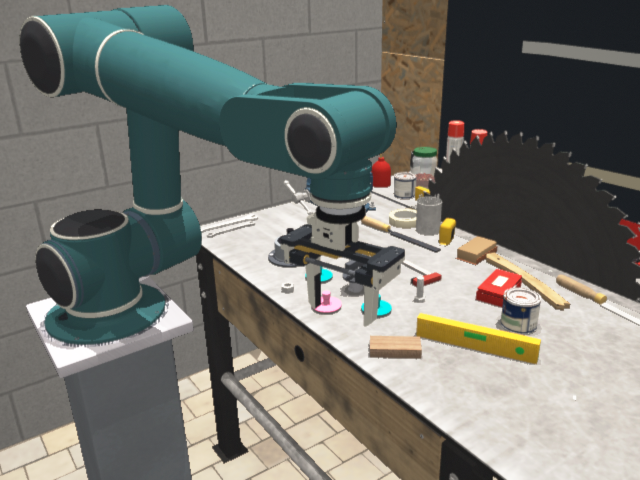

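View pics/top0.png

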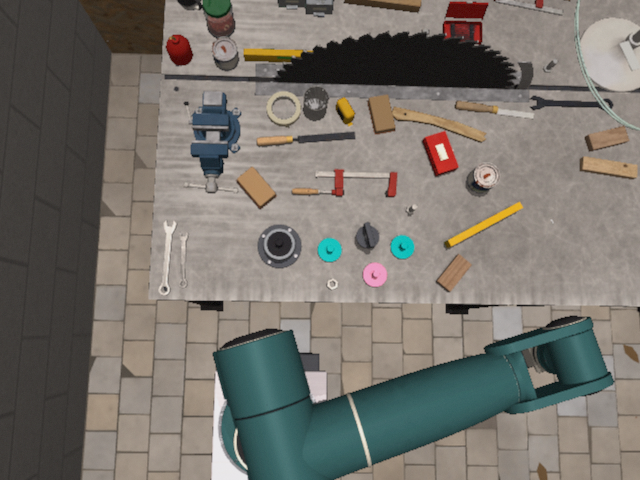

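Cover candidates in the top view are the black one on the flanged socket (281,244), teal ones at (330,250) and (402,247), and a pink one at (375,274). I choose the black one. The key is the dark cross-bar at (367,236). Next I'll check both in close crops.

Run:
```python
import cv2
im=cv2.imread("pics/top0.png")
a=im[205:285,240:320];b=im[205:285,330:410]
cv2.imwrite("pics/crop0.png",cv2.hconcat([cv2.resize(x,(400,400),interpolation=cv2.INTER_CUBIC) for x in(a,b)]))
s=cv2.imread("pics/scene0.png")[220:330,250:440]
cv2.imwrite("pics/crop1.png",cv2.resize(s,None,fx=4,fy=4,interpolation=cv2.INTER_CUBIC))
```

```text
(no output)
```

View pics/crop0.png

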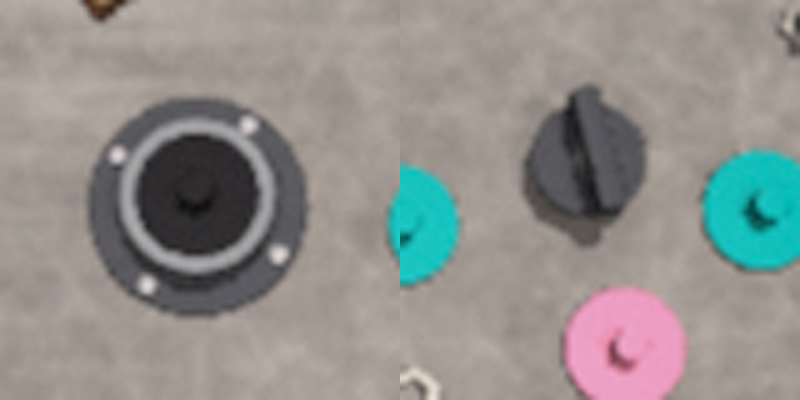

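View pics/crop1.png

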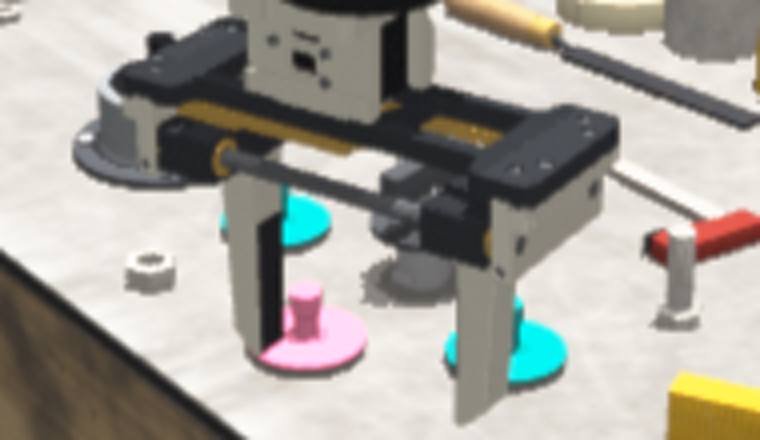

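```bash
cat > h.py <<'E'
import numpy as np,cv2
from workcell import state,capture,calibration
def ray(n,u,v,z):
    c=calibration(n);K=c["camera_matrix"];R=c["R"];t=c["t"]
    d=R.T@np.linalg.solve(K,[u,v,1.]);o=-R.T@t
    return o+d*(z-o[2])/d[2]
def proj(n,P):
    c=calibration(n);p=(c["R"]@np.atleast_2d(P).T).T+c["t"];q=(c["camera_matrix"]@p.T).T
    return q[:,:2]/q[:,2:]
def save(n,f,box=None,s=1):
    im=cv2.cvtColor(capture(n),cv2.COLOR_RGB2BGR); cv2.imwrite(f"pics/{f}_full.png",im)
    if box: x0,y0,x1,y1=box; im=im[y0:y1,x0:x1]
    cv2.imwrite(f"pics/{f}.png",cv2.resize(im,None,fx=s,fy=s,interpolation=cv2.INTER_CUBIC))
def yaw():
    w,x,y,z=state()["eef_rot"]
    # tool y axis in world
    return np.degrees(np.arctan2(1-2*(x*x+z*z),2*(x*y-w*z)))
E
python3 - <<'E'
from h import *
c=calibration("top");print(-c["R"].T@c["t"])
L=lambda x,y:(240+x/5-.4,205+y/5-.4)
R=lambda x,y:(330+(x-400)/5-.4,205+y/5-.4)
print("flange",ray("top",*L(197.5,206),.008),"ring",ray("top",*L(197,194.5),.052),"disc",ray("top",*L(196.5,195),.056),"knobtop",ray("top",*L(195,188),.086))
for p in[(88,206),(307,206)]:print(ray("top",*L(*p),.008))
print("collar",ray("top",*R(586,158),.042))
for p in[(584,88),(608,208)]:print("bar",ray("top",*R(*p),.086))
for n,p,z in[("teal1",(330,250),.01),("nut",(332,284),.016),("sp13",(183,260),0),("sand",(256,187),.03),("pink",(375,274),.01)]:print(n,ray("top",*p,z))
print(yaw())
im=cv2.imread("pics/top0.png")
# overlay test
def circ(c,r,z):
    a=np.linspace(0,2*np.pi,60);return np.c_[c[0]+r*np.cos(a),c[1]+r*np.sin(a),0*a+z]
big=cv2.resize(im,None,fx=5,fy=5,interpolation=cv2.INTER_CUBIC)
def dr(P,col): cv2.polylines(big,[np.int32(proj("top",P)*5+2)],True,col,1)
S=ray("top",*L(197.3,200),.03);
for r,z in((.065,.008),(.045,.052),(.036,.056),(.01,.086)):dr(circ(S,r,z),(0,255,0))
a=ray("top",*R(584,88),.086);b=ray("top",*R(608,208),.086);k=(a+b)/2;th=np.arctan2(*(a-b)[[1,0]]);print("key",k,np.degrees(th))
ux=np.array([np.cos(th),np.sin(th),0]);uy=np.array([-ux[1],ux[0],0])
dr(np.array([k+.036*i*ux+.008*j*uy for i,j in((1,1),(1,-1),(-1,-1),(-1,1))]),(0,255,0))
dr(circ(k,.034,.042),(0,255,0))
cv2.imwrite("pics/ov.png",big[205*5:285*5,[*range(240*5,320*5),*range(330*5,410*5)]])
E
```

```text
[ 0.27113071 -0.04003363  1.76056815]
flange [ 0.50693263 -0.01504008  0.008     ] ring [ 0.50766089 -0.01524609  0.052     ] disc [ 0.50681351 -0.01502427  0.056     ] knobtop [ 0.50662409 -0.01454115  0.086     ]
[0.50584959 0.04915462 0.008     ]
[ 0.50801919 -0.07944315  0.008     ]
collar [ 0.53482995 -0.26978163  0.042     ]
bar [ 0.5683738  -0.26291875  0.086     ]
bar [ 0.4996855 -0.2762913  0.086    ]
teal1 [ 0.49671616 -0.16498281  0.01      ]
nut [ 0.39644476 -0.17099995  0.016     ]
sp13 [0.46144327 0.26456078 0.        ]
sand [0.67756097 0.05616184 0.03      ]
pink [ 0.42794317 -0.29779042  0.01      ]
-70.75900133269421
key [ 0.53402965 -0.26960502  0.086     ] 11.016788821833753
```

View pics/ov.png

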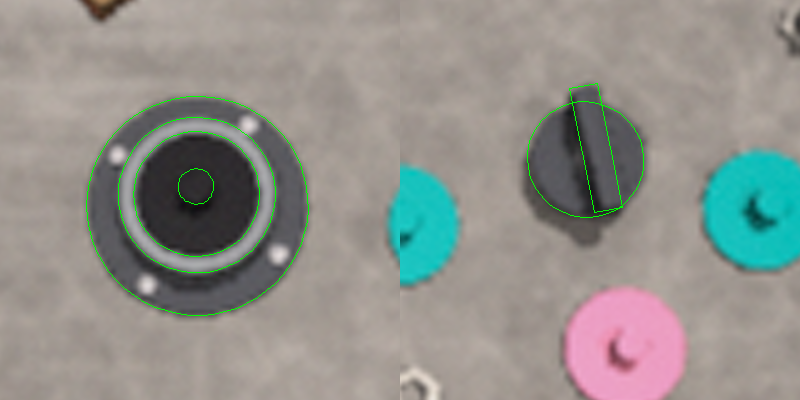

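Call:
{"name": "send_rows", "arguments": {"increments": [[0.025,-0.026,0],[0.025,-0.026,0],[0.025,-0.026,0],[0.025,-0.026,0],[0.025,-0.026,0],[0.025,-0.026,0],[0.025,-0.026,0],[0.025,-0.026,0],[0.025,-0.026,0],[0.025,-0.026,0],[0.025,-0.026,0],[0.025,-0.026,0],[0.025,-0.026,0],[0.025,-0.026,0],[0.025,-0.026,0],[0.025,-0.026,0]], "hand": 0.06}}

```text
invalid input at $.increments[0]: expected 4 numbers
```

Call:
{"name": "send_rows", "arguments": {"increments": [[0.025,-0.026,0,0],[0.025,-0.026,0,0],[0.025,-0.026,0,0],[0.025,-0.026,0,0],[0.025,-0.026,0,0],[0.025,-0.026,0,0],[0.025,-0.026,0,0],[0.025,-0.026,0,0],[0.025,-0.026,0,0],[0.025,-0.026,0,0],[0.025,-0.026,0,0],[0.025,-0.026,0,0],[0.025,-0.026,0,0],[0.025,-0.026,0,0],[0.025,-0.026,0,0],[0.025,-0.026,0,0]], "hand": 0.06}}

```text
time_s: 1.43
tool_pos: [0.467, -0.0922, 0.2132]
eef_rot: [-0.004, 0.987, 0.162, -0.001]
ft_force: [1.1, -0.0, -0.6]
grip_width: 0.0602
```

```bash
cat >> h.py <<'E'
from scipy.spatial.transform import Rotation as Ro
def to(p,yaw_t=None):
    s=state();q=s["eef_rot"];R=Ro.from_quat([q[1],q[2],q[3],q[0]]).as_matrix()
    d=R.T@(np.array(p)-s["tool_pos"]);y=yaw()
    print("t%.2f"%s["time_s"],"pos",s["tool_pos"].round(4),"yaw %.2f"%y,"tilt z",R[:,2].round(4),"j6 %.1f"%np.degrees(s["joints"][5]),"F",s["ft_force"].round(1),"M",s["moment"].round(2),"grip %.4f"%s["grip_width"])
    print("delta tool mm",(d*1000).round(1), "" if yaw_t is None else "turn +z deg %.2f"%((y-yaw_t+180)%360-180))
E
python3 -c "
from h import *
to([.507,-.0152,.12])"
```

```text
t1.43 pos [ 0.467  -0.0922  0.2132] yaw -71.34 tilt z [-0.0037  0.0075 -1.    ] j6 56.9 F [ 1.1 -0.  -0.6] M [-0.04  0.   -0.05] grip 0.0602
delta tool mm [ 62.6 -59.4  93.6]
```

Call:
{"name": "send_rows", "arguments": {"increments": [[0.02,-0.019,0.01,0],[0.02,-0.019,0.02,0],[0.02,-0.019,0.02,0],[0.003,-0.003,0.02,0],[0,0,0.02,0],[0,0,0,0],[0,0,0,0]]}}

```text
time_s: 2.02
tool_pos: [0.5097, -0.0024, 0.1201]
eef_rot: [-0.004, 0.986, 0.166, -0.001]
ft_force: [-0.5, 0.6, -0.2]
grip_width: 0.0599
```

```bash
python3 -c "
from h import *
to([.507,-.0152,.06])"
```

```text
t2.02 pos [ 0.5097 -0.0024  0.1201] yaw -70.84 tilt z [-0.0033  0.0082 -1.    ] j6 67.4 F [-0.5  0.6 -0.2] M [-0.03 -0.06  0.02] grip 0.0599
delta tool mm [-6.8 11.7 60. ]
```

Call:
{"name": "send_rows", "arguments": {"increments": [[-0.0035,0.006,0.015,0],[-0.0035,0.006,0.015,0],[0,0,0.013,0],[0,0,0.011,0],[0,0,0.003,0],[0,0,0,0]]}}

```text
time_s: 2.52
tool_pos: [0.508, -0.018, 0.0639]
eef_rot: [-0.004, 0.986, 0.165, 0.001]
ft_force: [1.0, 0.4, -0.2]
grip_width: 0.0597
```

```bash
python3 -c "
from h import *
to([.507,-.0152,.06])
save('scene','s1',(200,180,420,330),3.5)"
```

```text
t2.52 pos [ 0.508  -0.018   0.0639] yaw -71.01 tilt z [ 0.0012  0.0078 -1.    ] j6 65.7 F [ 1.   0.4 -0.2] M [ 0.01 -0.02 -0.01] grip 0.0597
delta tool mm [-0.  -3.   3.9]
```

View pics/s1.png

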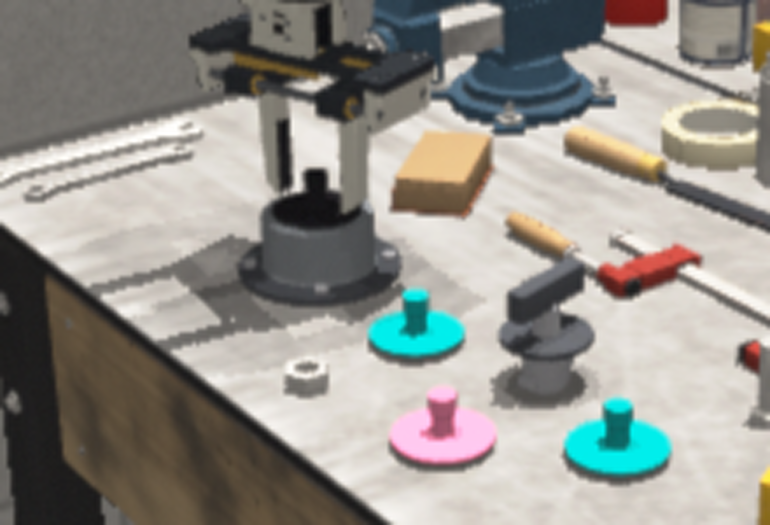

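The view shows the open fingers straddling the black knob (crop 316,190). I'll make a small correction, then close.

Call:
{"name": "send_rows", "arguments": {"increments": [[0,-0.003,0.003,0],[0,0,0.001,0],[0,0,0,0]]}}

```text
time_s: 2.82
tool_pos: [0.5078, -0.0147, 0.0613]
eef_rot: [-0.004, 0.986, 0.165, 0.002]
ft_force: [0.6, -0.1, -1.2]
grip_width: 0.0598
```

Call:
{"name": "send_rows", "arguments": {"increments": [[0,0,0,0],[0,0,0,0],[0,0,0,0],[0,0,0,0],[0,0,0,0],[0,0,0,0]], "hand": 0.0, "grip_force": 15}}

```text
time_s: 3.32
tool_pos: [0.5084, -0.0144, 0.0626]
eef_rot: [-0.003, 0.986, 0.165, 0.003]
ft_force: [0.6, 0.6, 1.0]
grip_width: 0.0246
```

```bash
python3 -c "
from h import *
to([.507,-.0152,.06])"
```

```text
t3.32 pos [ 0.5084 -0.0144  0.0626] yaw -70.96 tilt z [ 0.005   0.0076 -1.    ] j6 66.1 F [0.6 0.6 1. ] M [ 0.06  0.06 -0.06] grip 0.0246
delta tool mm [-1.6  0.3  2.6]
```

Call:
{"name": "send_rows", "arguments": {"increments": [[0,0,0.002,0],[0,0,0,0],[0,0,0,0]]}}

```text
time_s: 3.57
tool_pos: [0.509, -0.0145, 0.0615]
eef_rot: [-0.003, 0.986, 0.165, 0.004]
ft_force: [-0.5, -0.2, -0.8]
grip_width: 0.019
```

```bash
python3 -c "
from h import *
to([.507,-.0152,.15])"
```

```text
t3.57 pos [ 0.509  -0.0145  0.0615] yaw -70.96 tilt z [ 0.0065  0.0074 -1.    ] j6 66.1 F [-0.5 -0.2 -0.8] M [-0.    0.02 -0.01] grip 0.0190
delta tool mm [ -1.3  -0.4 -88.5]
```

Call:
{"name": "send_rows", "arguments": {"increments": [[0,0,-0.01,0],[0,0,-0.02,0],[0,0,-0.02,0],[0,0,-0.02,0],[0,0,-0.01,0]]}}

```text
time_s: 3.98
tool_pos: [0.5065, -0.0149, 0.1431]
eef_rot: [-0.004, 0.986, 0.165, 0.001]
ft_force: [0.5, 1.5, 0.4]
grip_width: 0.019
```

```bash
python3 -c "
from h import *
to([.50,.155,.1])
save('scene','s2',(200,180,420,330),3.5)"
```

```text
t3.98 pos [ 0.5065 -0.0149  0.1431] yaw -70.97 tilt z [ 1.e-04  8.e-03 -1.e+00] j6 66.1 F [0.5 1.5 0.4] M [ 0.01 -0.06  0.  ] grip 0.0190
delta tool mm [  49.2 -162.4   44.4]
```

View pics/s2.png

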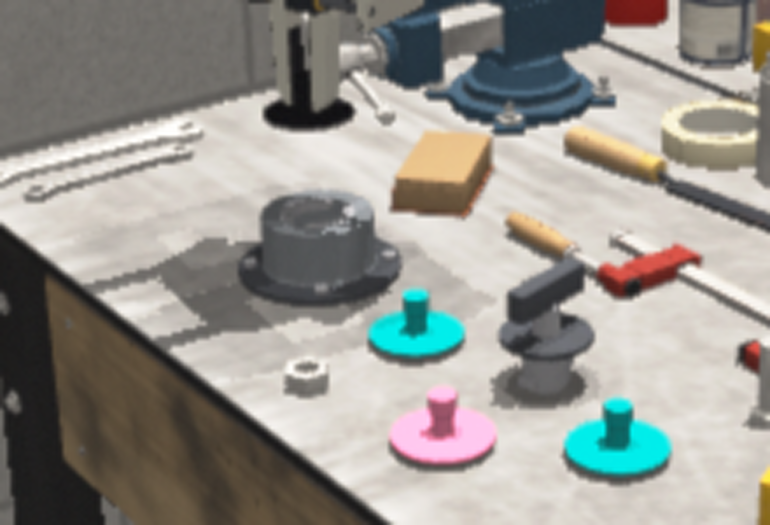

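The cover is lifted (crop 308,110) and the socket is open. Carrying it left.

Call:
{"name": "send_rows", "arguments": {"increments": [[0.008,-0.027,0,0],[0.008,-0.027,0,0],[0.008,-0.027,0,0],[0.008,-0.027,0,0],[0.008,-0.027,0.01,0],[0.008,-0.027,0.015,0],[0,0,0.02,0],[0,0,0,0]]}}

```text
time_s: 4.7
tool_pos: [0.499, 0.1607, 0.0976]
eef_rot: [-0.003, 0.987, 0.164, 0.002]
ft_force: [-0.6, -0.4, -1.6]
grip_width: 0.0191
```

```bash
python3 -c "
from h import *
to([.50,.155,.0155])
save('top','t2',(230,190,330,290),6)
save('scene','s3',(200,180,420,330),3.5)"
```

```text
t4.70 pos [0.499  0.1607 0.0976] yaw -71.16 tilt z [ 0.0037  0.0075 -1.    ] j6 86.0 F [-0.6 -0.4 -1.6] M [-0.06  0.03  0.04] grip 0.0191
delta tool mm [-1.3  6.2 82.1]
```

View pics/t2.png

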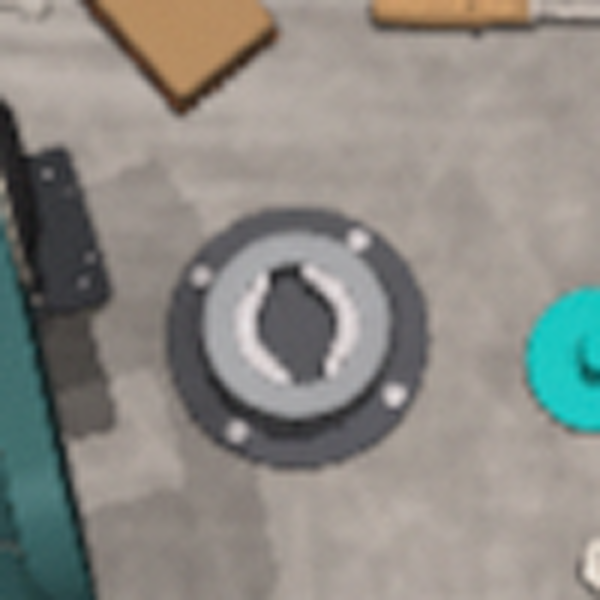

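View pics/s3.png

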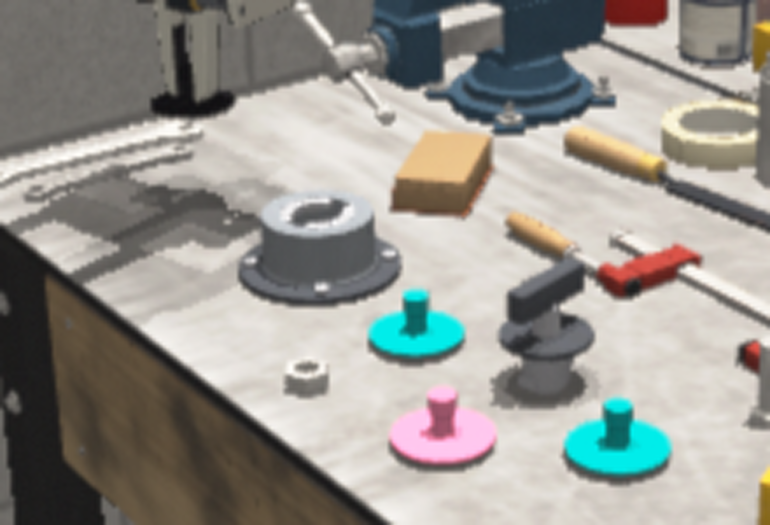

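The open socket's slots are at crop (287,268) and (308,378), so the slot axis is about 11–13° from world x. Lowering the cover.

Call:
{"name": "send_rows", "arguments": {"increments": [[-0.0005,0.002,0.012,0],[-0.0005,0.002,0.02,0],[0,0.002,0.02,0],[0,0,0.015,0],[0,0,0.006,0],[0,0,0,0]]}}

```text
time_s: 5.3
tool_pos: [0.5054, 0.1502, 0.0291]
eef_rot: [-0.004, 0.987, 0.16, 0.008]
ft_force: [0.5, -0.0, -0.9]
grip_width: 0.0191
```

```bash
python3 -c "
from h import *
to([.50,.155,.0155])"
```

```text
t5.30 pos [0.5054 0.1502 0.0291] yaw -71.56 tilt z [ 0.0151  0.0097 -0.9998] j6 85.0 F [ 0.5 -0.  -0.9] M [0.03 0.04 0.01] grip 0.0191
delta tool mm [-3.9 -6.2 13.6]
```

Call:
{"name": "send_rows", "arguments": {"increments": [[0,0,0.009,0],[0,0,0.002,0],[0,0,0,0]]}}

```text
time_s: 5.55
tool_pos: [0.5068, 0.1494, 0.0192]
eef_rot: [-0.004, 0.987, 0.159, 0.009]
ft_force: [0.7, 0.7, -0.8]
grip_width: 0.019
```

```bash
python3 -c "
from h import *
to([.50,.155,.0155])"
```

```text
t5.55 pos [0.5068 0.1494 0.0192] yaw -71.66 tilt z [ 0.0175  0.0101 -0.9998] j6 85.0 F [ 0.7  0.7 -0.8] M [ 0.02 -0.02  0.03] grip 0.0190
delta tool mm [-4.8 -7.5  3.6]
```

Call:
{"name": "send_rows", "arguments": {"increments": [[0,0,0.003,0],[0,0,0.0015,0]]}}

```text
time_s: 5.72
tool_pos: [0.5076, 0.1495, 0.0156]
eef_rot: [-0.004, 0.987, 0.159, 0.01]
ft_force: [0.1, -0.5, -0.3]
grip_width: 0.019
```

```bash
python3 -c "
from h import *
to([.50,.155,.0155])
save('scene','s4',(210,170,330,260),6)"
```

```text
t5.72 pos [0.5076 0.1495 0.0156] yaw -71.66 tilt z [ 0.0193  0.0105 -0.9998] j6 85.0 F [ 0.1 -0.5 -0.3] M [ 0.   -0.01 -0.01] grip 0.0190
delta tool mm [-5.5 -7.6  0.1]
```

View pics/s4.png

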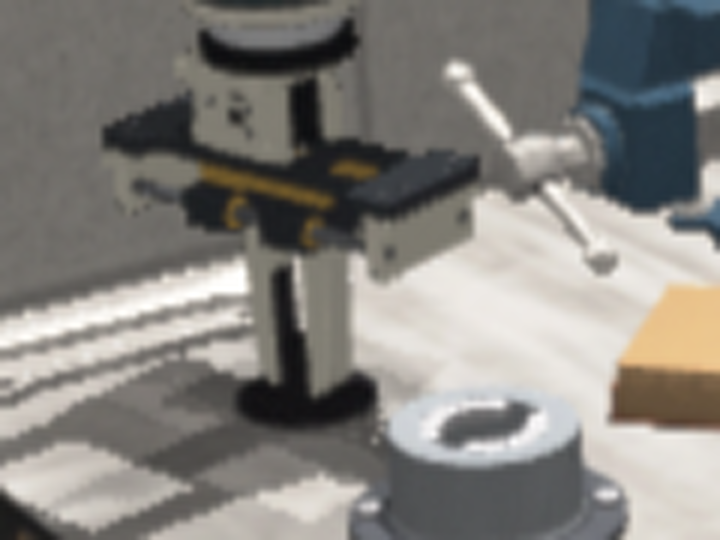

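Call:
{"name": "send_rows", "arguments": {"increments": [[0,0,0.002,0],[0,0,0.001,0]]}}

```text
time_s: 5.93
tool_pos: [0.5091, 0.15, 0.0152]
eef_rot: [-0.004, 0.987, 0.159, 0.012]
ft_force: [-4.3, -1.5, 9.4]
grip_width: 0.0195
```

Call:
{"name": "send_rows", "arguments": {"increments": [[0,0,0.0015,0]]}}

```text
time_s: 6.02
tool_pos: [0.5097, 0.1502, 0.0152]
eef_rot: [-0.004, 0.987, 0.16, 0.013]
ft_force: [-8.4, -1.8, 18.0]
grip_width: 0.0192
```

Contact. I'll release, then rise.

Call:
{"name": "send_rows", "arguments": {"increments": [[0,0,-0.0005,0],[0,0,0,0],[0,0,0,0],[0,0,0,0]], "hand": 0.06}}

```text
time_s: 6.35
tool_pos: [0.5104, 0.1506, 0.0171]
eef_rot: [-0.004, 0.987, 0.16, 0.014]
ft_force: [0.2, 0.5, 0.6]
grip_width: 0.0416
```

```bash
python3 -c "
from h import *
to([.50,.155,.15])"
```

```text
t6.35 pos [0.5104 0.1506 0.0171] yaw -71.61 tilt z [ 0.0261  0.0121 -0.9996] j6 85.0 F [0.2 0.5 0.6] M [ 0.03 -0.01  0.02] grip 0.0416
delta tool mm [  -4.7   -7.9 -133. ]
```

Call:
{"name": "send_rows", "arguments": {"increments": [[0,0,-0.015,0],[0,0,-0.025,0],[0,0,-0.03,0],[0,0,-0.03,0],[0,0,-0.03,0]]}}

```text
time_s: 6.77
tool_pos: [0.5033, 0.1483, 0.1436]
eef_rot: [-0.003, 0.987, 0.16, 0.007]
ft_force: [0.6, 0.8, 0.2]
grip_width: 0.0602
```

```bash
python3 -c "
from h import *
to([.5345,-.2697,.15],101)
save('scene','s5',(210,140,350,260),5)"
```

```text
t6.77 pos [0.5033 0.1483 0.1436] yaw -71.59 tilt z [ 0.0132  0.009  -0.9999] j6 85.0 F [0.6 0.8 0.2] M [-0.02  0.    0.03] grip 0.0602
delta tool mm [-102.3  406.4   -9.8] turn +z deg -172.59
```

View pics/s5.png

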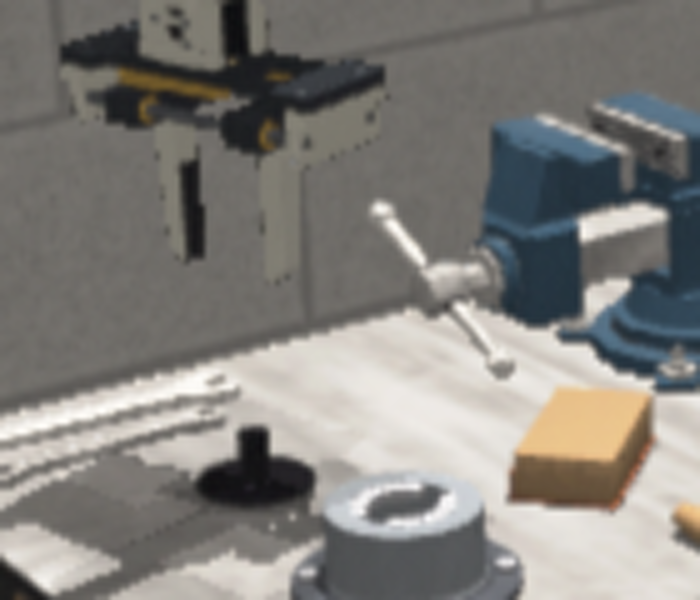

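The black cover stands on its boss, knob up (crop 254,450), clear of socket and spanners. Now to the key.

Call:
{"name": "send_rows", "arguments": {"increments": [[-0.0068,0.027,0,0],[-0.0068,0.027,0,0],[-0.0068,0.027,0,0],[-0.0068,0.027,0,0],[-0.0068,0.027,0,0],[-0.0068,0.027,0,0],[-0.0068,0.027,0,0],[-0.0068,0.027,0,0],[-0.0068,0.027,0,0],[-0.0068,0.027,0,0],[-0.0068,0.027,0,0],[-0.0068,0.027,0,0],[-0.0068,0.027,0,0],[-0.0068,0.027,0,0],[0,0,0,0]]}}

```text
time_s: 8.07
tool_pos: [0.5366, -0.2569, 0.1475]
eef_rot: [-0.004, 0.987, 0.162, 0.015]
ft_force: [0.4, 0.7, 1.2]
grip_width: 0.0601
```

Call:
{"name": "send_rows", "arguments": {"increments": [[0,0,0,-7],[0,0,0,-7],[0,0,0,-7],[0,0,0,-7],[0,0,0,-7],[0,0,0,-7],[0,0,0,-7],[0,0,0,-7],[0,0,0,-7],[0,0,0,-7],[0,0,0,-7],[0,0,0,-7],[0,0,0,-7],[0,0,0,-7],[0,0,0,-7],[0,0,0,-7],[0,0,0,-7],[0,0,0,-7],[0,0,0,-7],[0,0,0,-7]]}}

```text
time_s: 9.73
tool_pos: [0.536, -0.253, 0.1395]
eef_rot: [0.01, 0.159, 0.987, 0.01]
ft_force: [1.2, 0.3, -0.5]
grip_width: 0.0603
```

```bash
python3 -c "
from h import *
to([.5345,-.2697,.15],101)"
```

```text
t9.73 pos [ 0.536  -0.253   0.1395] yaw 71.73 tilt z [ 0.0234  0.0167 -0.9996] j6 -100.4 F [ 1.2  0.3 -0.5] M [ 0.   -0.11  0.03] grip 0.0603
delta tool mm [ -4.  -16.1 -10.8] turn +z deg -29.27
```

Call:
{"name": "send_rows", "arguments": {"increments": [[-0.004,-0.016,-0.038,-7],[0,0,-0.04,-7],[0,0,-0.04,-7],[0,0,-0.04,-7]]}}

```text
time_s: 10.07
tool_pos: [0.5287, -0.2698, 0.2904]
eef_rot: [0.006, -0.09, 0.996, 0.012]
ft_force: [0.8, -0.5, -1.0]
grip_width: 0.0601
```

```bash
python3 -c "
from h import *
to([.5345,-.2697,.15],101)"
```

```text
t10.07 pos [ 0.5287 -0.2698  0.2904] yaw 100.35 tilt z [ 0.009   0.0254 -0.9996] j6 -130.4 F [ 0.8 -0.5 -1. ] M [ 0.05 -0.16  0.08] grip 0.0601
delta tool mm [ -3.9  -4.2 140.4] turn +z deg -0.65
```

Call:
{"name": "send_rows", "arguments": {"increments": [[0,0,0.04,0],[0,0,0.04,0],[0,0,0.04,0]]}}

```text
time_s: 10.32
tool_pos: [0.5369, -0.2703, 0.1901]
eef_rot: [0.018, -0.095, 0.995, 0.003]
ft_force: [2.0, -1.2, -0.5]
grip_width: 0.0604
```

```bash
python3 -c "
from h import *
to([.5345,-.2697,.15],101)"
```

```text
t10.32 pos [ 0.5369 -0.2703  0.1901] yaw 100.96 tilt z [ 0.0359  0.0101 -0.9993] j6 -131.0 F [ 2.  -1.2 -0.5] M [ 0.05 -0.18  0.04] grip 0.0604
delta tool mm [ 3.7  0.9 40. ] turn +z deg -0.04
```

Call:
{"name": "send_rows", "arguments": {"increments": [[0,0,0,0]]}}

```text
time_s: 10.4
tool_pos: [0.535, -0.2688, 0.1826]
eef_rot: [0.015, -0.096, 0.995, 0.006]
ft_force: [-0.7, 1.0, -2.4]
grip_width: 0.0599
```

```bash
python3 -c "
from h import *
to([.5345,-.2697,.15],101)"
```

```text
t10.40 pos [ 0.535  -0.2688  0.1826] yaw 100.98 tilt z [ 0.0284  0.0144 -0.9995] j6 -130.9 F [-0.7  1.  -2.4] M [ 0.11 -0.12 -0.01] grip 0.0599
delta tool mm [ 1.7 -1.1 32.6] turn +z deg -0.02
```

Call:
{"name": "send_rows", "arguments": {"increments": [[0,0,-0.04,0],[0,0,-0.04,0]]}}

```text
time_s: 10.57
tool_pos: [0.5303, -0.2678, 0.2558]
eef_rot: [0.009, -0.096, 0.995, 0.01]
ft_force: [-0.4, 0.4, 0.6]
grip_width: 0.0599
```

```bash
python3 -c "
from h import *
to([.5345,-.2697,.15],101)"
```

```text
t10.57 pos [ 0.5303 -0.2678  0.2558] yaw 100.99 tilt z [ 0.015   0.0223 -0.9996] j6 -130.9 F [-0.4  0.4  0.6] M [ 0.03 -0.12 -0.03] grip 0.0599
delta tool mm [ -1.8  -4.6 105.7] turn +z deg -0.01
```

Call:
{"name": "send_rows", "arguments": {"increments": [[0,0,-0.04,0],[0,0,-0.03,0]]}}

```text
time_s: 10.73
tool_pos: [0.5283, -0.2684, 0.332]
eef_rot: [0.008, -0.096, 0.995, 0.011]
ft_force: [0.6, -0.3, 0.7]
grip_width: 0.06
```

```bash
python3 -c "
from h import *
to([.5345,-.2697,.15],101)"
```

```text
t10.73 pos [ 0.5283 -0.2684  0.332 ] yaw 101.01 tilt z [ 0.0143  0.0228 -0.9996] j6 -130.9 F [ 0.6 -0.3  0.7] M [ 0.09 -0.19 -0.01] grip 0.0600
delta tool mm [ -2.5  -6.  182. ] turn +z deg 0.01
```

Call:
{"name": "send_rows", "arguments": {"increments": [[0,0,0.01,0],[0,0,0.01,0],[0,0,0.01,0]]}}

```text
time_s: 10.98
tool_pos: [0.5302, -0.2682, 0.3168]
eef_rot: [0.015, -0.096, 0.995, 0.006]
ft_force: [0.5, -1.1, -0.8]
grip_width: 0.06
```

```bash
python3 -c "
from h import *
to([.5345,-.2697,.15],101)"
```

```text
t10.98 pos [ 0.5302 -0.2682  0.3168] yaw 101.02 tilt z [ 0.0286  0.0145 -0.9995] j6 -130.8 F [ 0.5 -1.1 -0.8] M [ 0.06 -0.11  0.03] grip 0.0600
delta tool mm [  1.2  -3.8 166.8] turn +z deg 0.02
```

Call:
{"name": "send_rows", "arguments": {"increments": [[0,-0.001,0.03,0],[0,-0.001,0.04,0],[0,-0.001,0.04,0],[0,0,0.04,0],[0,0,0.025,0],[0,0,0.01,0],[0,0,0,0]]}}

```text
time_s: 11.57
tool_pos: [0.5329, -0.2655, 0.1188]
eef_rot: [0.013, -0.096, 0.995, 0.008]
ft_force: [-1.0, -0.7, -1.1]
grip_width: 0.0602
```

```bash
python3 -c "
from h import *
to([.5345,-.2697,.057],101)"
```

```text
t11.57 pos [ 0.5329 -0.2655  0.1188] yaw 101.04 tilt z [ 0.0235  0.0175 -0.9996] j6 -131.0 F [-1.  -0.7 -1.1] M [ 0.07 -0.12 -0.  ] grip 0.0602
delta tool mm [ 0.8 -5.2 61.8] turn +z deg 0.04
```

Call:
{"name": "send_rows", "arguments": {"increments": [[0,-0.002,0.015,0],[0,-0.002,0.018,0],[0,-0.001,0.014,0],[0,0,0.007,0],[0,0,0,0]]}}

```text
time_s: 11.98
tool_pos: [0.5367, -0.2702, 0.0678]
eef_rot: [0.014, -0.096, 0.995, 0.007]
ft_force: [0.5, 1.0, 0.3]
grip_width: 0.0603
```

```bash
python3 -c "
from h import *
to([.5345,-.2697,.055],101)
save('scene','s6',(310,200,440,300),5.5)
save('top','t6',(320,190,420,290),6)"
```

```text
t11.98 pos [ 0.5367 -0.2702  0.0678] yaw 101.05 tilt z [ 0.0267  0.0158 -0.9995] j6 -131.4 F [0.5 1.  0.3] M [ 0.08 -0.11 -0.01] grip 0.0603
delta tool mm [ 2.4  0.8 12.7] turn +z deg 0.05
```

View pics/s6.png

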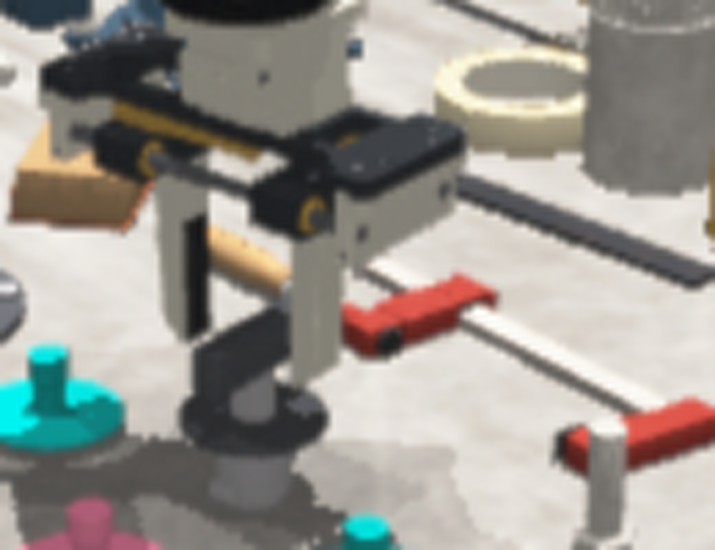

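View pics/t6.png

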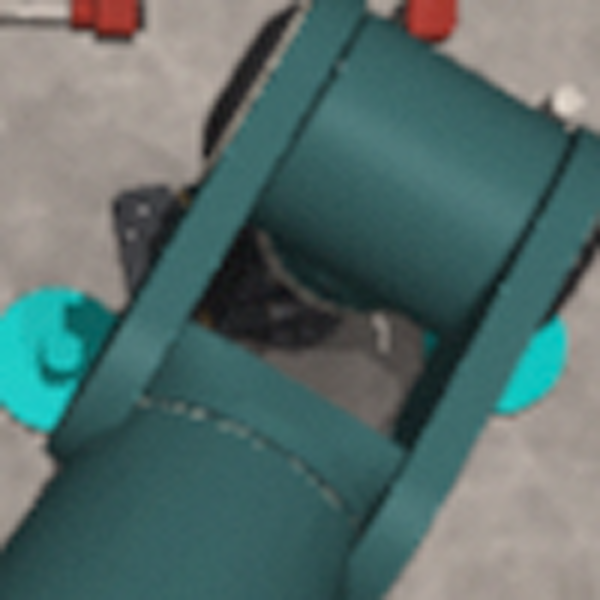

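The fingers straddle the bar (scene crop 240,350). Descending the rest, then gripping.

Call:
{"name": "send_rows", "arguments": {"increments": [[0.001,0,0.008,0],[0.001,0,0.004,0],[0,0,0,0]]}}

```text
time_s: 12.33
tool_pos: [0.5365, -0.2712, 0.0591]
eef_rot: [0.016, -0.096, 0.995, 0.005]
ft_force: [0.2, 0.7, 0.4]
grip_width: 0.0597
```

Call:
{"name": "send_rows", "arguments": {"increments": [[0,0,0,0],[0,0,0,0],[0,0,0,0],[0,0,0,0],[0,0,0,0],[0,0,0,0],[0,0,0,0],[0,0,0,0]], "hand": 0.0, "grip_force": 45}}

```text
time_s: 13.0
tool_pos: [0.5369, -0.2714, 0.0604]
eef_rot: [0.017, -0.096, 0.995, 0.005]
ft_force: [0.1, 0.5, -1.0]
grip_width: 0.0176
```

```bash
python3 -c "
from h import *
to([.5345,-.2697,.055],101)"
```

```text
t13.00 pos [ 0.5369 -0.2714  0.0604] yaw 101.06 tilt z [ 0.0327  0.0122 -0.9994] j6 -131.5 F [ 0.1  0.5 -1. ] M [ 0.04 -0.12  0.04] grip 0.0176
delta tool mm [2.2 2.1 5.3] turn +z deg 0.06
```

Call:
{"name": "send_rows", "arguments": {"increments": [[0,0,0,0],[0,0,0,0]]}}

```text
time_s: 13.17
tool_pos: [0.5368, -0.2715, 0.0603]
eef_rot: [0.017, -0.096, 0.995, 0.005]
ft_force: [1.0, -0.0, -0.1]
grip_width: 0.0173
```

Call:
{"name": "send_rows", "arguments": {"increments": [[0,0,-0.01,0],[0,0,-0.02,0],[0,0,-0.02,0],[0,0,-0.02,0],[0,0,-0.015,0],[0,0,0,0]]}}

```text
time_s: 13.67
tool_pos: [0.5323, -0.2716, 0.1488]
eef_rot: [0.014, -0.096, 0.995, 0.006]
ft_force: [0.4, -0.1, -2.9]
grip_width: 0.0173
```

```bash
python3 -c "
from h import *
to([.507,-.0152,.15],101)
save('scene','s7',(310,180,440,290),5)"
```

```text
t13.67 pos [ 0.5323 -0.2716  0.1488] yaw 101.07 tilt z [ 0.0276  0.0152 -0.9995] j6 -131.5 F [ 0.4 -0.1 -2.9] M [ 0.05 -0.11  0.02] grip 0.0173
delta tool mm [-24.4 256.4   2. ] turn +z deg 0.07
```

View pics/s7.png

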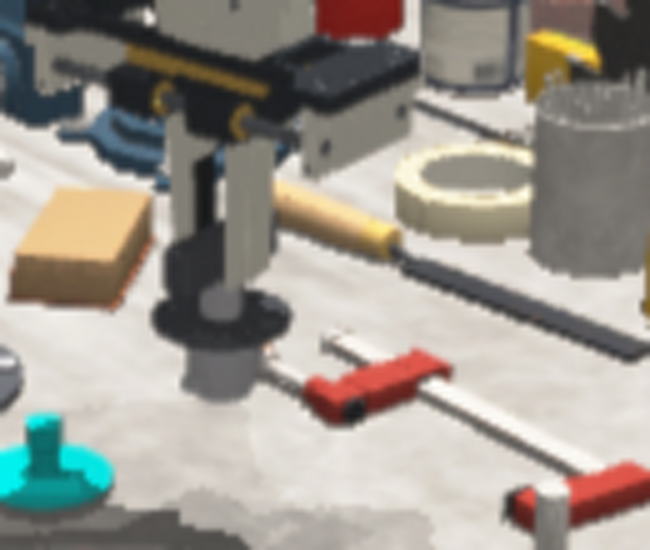

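The key is held and lifted. Now I'll refine the slot angle by overlaying the model on the earlier top picture.

Run:
```python
from h import *
im=cv2.imread("pics/t2_full.png");s=10;x0,y0,x1,y1=258,222,302,266
out=[]
for phi in(9,12,15):
    big=cv2.resize(im[y0:y1,x0:x1],None,fx=s,fy=s,interpolation=cv2.INTER_CUBIC)
    C=np.array([.507,-.0152,0]);a=np.radians(phi);ux=np.array([np.cos(a),np.sin(a),0]);uy=np.array([-ux[1],ux[0],0])
    h=.009;xb=np.sqrt(.02**2-h*h)
    t=np.arctan2(h,xb);arc=np.linspace(t,np.pi-t,20)
    pts=[(.029,-h),(.029,h)]+[(.02*np.cos(b),.02*np.sin(b)) for b in arc]+[(-.029,h),(-.029,-h)]+[(-.02*np.cos(b),-.02*np.sin(b)) for b in arc]
    P=np.array([C+p*ux+q*uy+[0,0,.051] for p,q in pts])
    cv2.polylines(big,[np.int32((proj("top",P)-[x0,y0]+.5)*s)],True,(0,255,0),1)
    b=np.linspace(0,2*np.pi,60);Q=np.c_[C[0]+.045*np.cos(b),C[1]+.045*np.sin(b),0*b+.052]
    cv2.polylines(big,[np.int32((proj("top",Q)-[x0,y0]+.5)*s)],True,(0,0,255),1)
    out.append(big[60:400,60:320])
cv2.imwrite("pics/ov2.png",cv2.hconcat(out))
```

```text
(no output)
```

View pics/ov2.png

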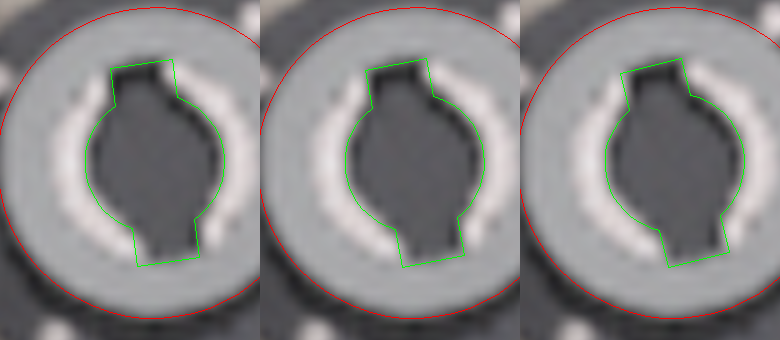

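Call:
{"name": "send_rows", "arguments": {"increments": [[-0.001,0.012,0,-0.5],[-0.0025,0.025,0,-0.5],[-0.0025,0.025,0,-0.5],[-0.0025,0.025,0,0],[-0.0025,0.025,0,0],[-0.0025,0.025,0,0],[-0.0025,0.025,0,0],[-0.0025,0.025,0,0],[-0.0025,0.025,0,0],[-0.0015,0.02,0,0],[-0.001,0.01,0,0],[0,0,0,0]]}}

```text
time_s: 14.72
tool_pos: [0.4929, -0.0131, 0.135]
eef_rot: [0.005, -0.111, 0.994, 0.011]
ft_force: [-0.7, -1.5, -3.1]
grip_width: 0.0178
```

```bash
python3 -c "
from h import *
to([.507,-.0152,.12],102.5)
save('scene','s8',(220,120,360,240),5)
save('top','t8',(230,190,330,290),6)"
```

```text
t14.72 pos [ 0.4929 -0.0131  0.135 ] yaw 102.76 tilt z [ 0.0082  0.0225 -0.9997] j6 -108.2 F [-0.7 -1.5 -3.1] M [-0.   -0.16 -0.  ] grip 0.0178
delta tool mm [-13.1  -5.4  15.1] turn +z deg 0.26
```

View pics/s8.png

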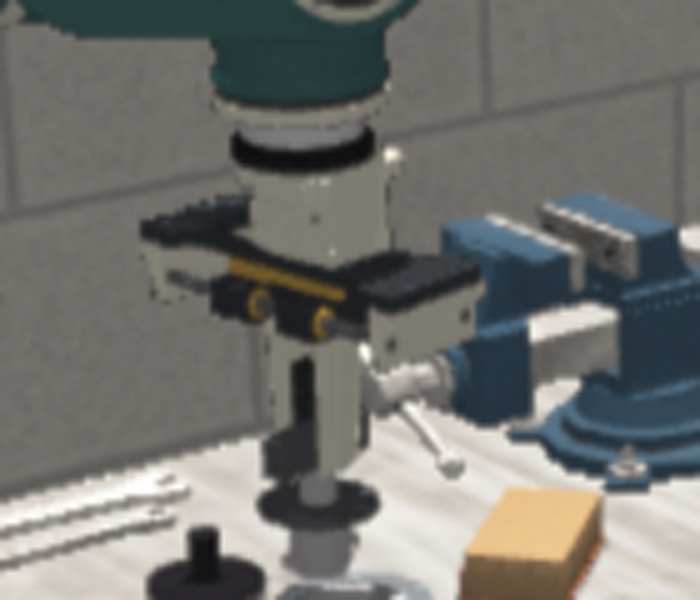

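View pics/t8.png

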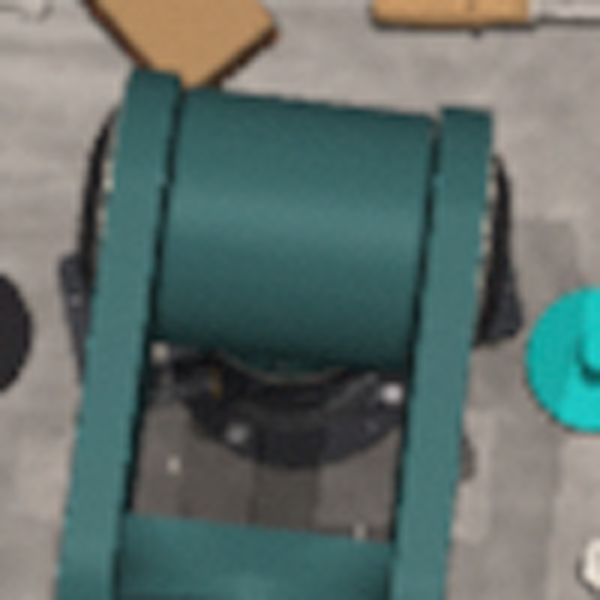

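Call:
{"name": "send_rows", "arguments": {"increments": [[-0.008,-0.001,0.006,0],[-0.008,-0.001,0.004,0],[0,0,0,0]]}}

```text
time_s: 15.07
tool_pos: [0.5113, -0.0152, 0.124]
eef_rot: [0.006, -0.11, 0.994, 0.01]
ft_force: [0.5, -0.1, -3.4]
grip_width: 0.0173
```

```bash
cat >> h.py <<'E'
def keypose(grasp_down=np.array([.0343,0.,1.]),off=.0013,dz=.0603):
    # returns nose centre, x axis, down axis
    s=state();q=s["eef_rot"];R=Ro.from_quat([q[1],q[2],q[3],q[0]]).as_matrix()
    d=R@(grasp_down/np.linalg.norm(grasp_down)); g=s["tool_pos"]-.019*R[:,2]+off*R[:,0]
    x=R[:,0]-d*(R[:,0]@d);x/=np.linalg.norm(x)
    return g+d*(dz+.019),x,d
def overlay(n,f,box,sc,nose,x,d):
    im=cv2.cvtColor(capture(n),cv2.COLOR_RGB2BGR);x0,y0,x1,y1=box
    raw=cv2.resize(im[y0:y1,x0:x1],None,fx=sc,fy=sc,interpolation=cv2.INTER_CUBIC);big=raw.copy()
    y=np.cross(d,x)
    b=np.linspace(0,2*np.pi,60)
    def dr(P,c): cv2.polylines(big,[np.int32((proj(n,np.array(P))-[x0,y0]+.5)*sc)],True,c,1)
    for r,z in((.014,0),(.017,.006),(.034,.036),(.034,.042)):
        dr([nose-d*z+r*np.cos(t)*x+r*np.sin(t)*y for t in b],(0,255,0))
    for z in(.062,.086): dr([nose-d*z+.036*i*x+.008*j*y for i,j in((1,1),(1,-1),(-1,-1),(-1,1))],(0,255,255))
    dr([[.507+.045*np.cos(t),-.0152+.045*np.sin(t),.052] for t in b],(0,0,255))
    cv2.imwrite(f"pics/{f}.png",cv2.hconcat([raw,big]))
E
python3 -c "
from h import *
to([.5098,-.0158,.12],102.5)
n,x,d=keypose();print(n,x,d)
overlay('scene','s9',(255,185,320,280),6,n,x,d)"
```

```text
t15.07 pos [ 0.5113 -0.0152  0.124 ] yaw 102.58 tilt z [ 0.0088  0.0213 -0.9997] j6 -108.1 F [ 0.5 -0.1 -3.4] M [ 0.03 -0.14 -0.01] grip 0.0173
delta tool mm [ 1.6 -0.3  4. ] turn +z deg 0.08
[ 0.5078767  -0.01479908  0.06370761] [-0.97568304 -0.21816824  0.02110016] [-0.02470807  0.0138221  -0.99959915]
```

View pics/s9.png

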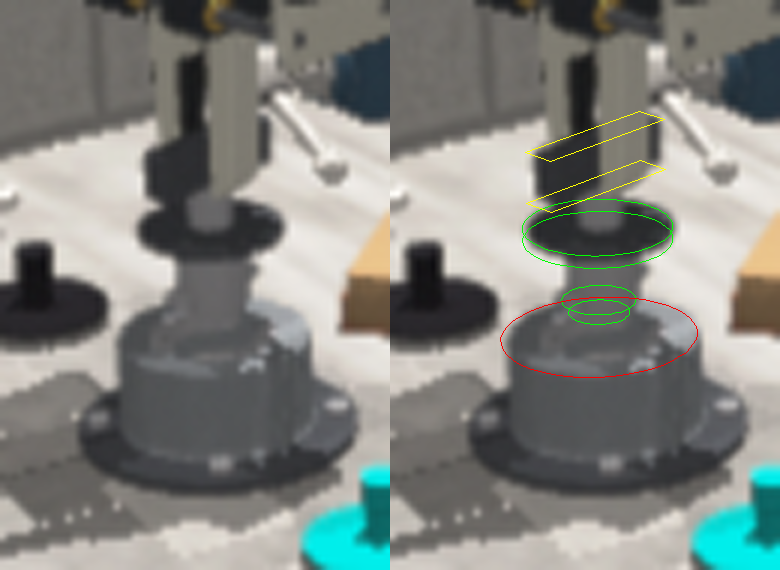

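```bash
python3 -c "
from h import *
n,x,d=keypose()
overlay('scene','s10',(272,195,306,240),11,n,x,d)"
```

```text
(no output)
```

View pics/s10.png

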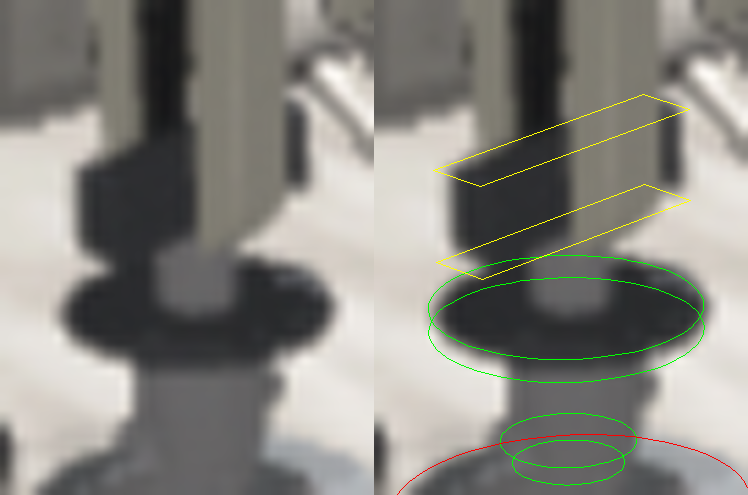

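Call:
{"name": "send_rows", "arguments": {"increments": [[0.0005,-0.0008,0.004,0],[0,0,0.004,0],[0,0,0.004,0],[0,0,0.002,0]]}}

```text
time_s: 15.5
tool_pos: [0.5104, -0.0169, 0.1093]
eef_rot: [0.005, -0.109, 0.994, 0.01]
ft_force: [-0.4, 0.2, -4.2]
grip_width: 0.0174
```

```bash
python3 -c "
from h import *
to([.5105,-.016,.108],102.5)
n,x,d=keypose();print(n,x,d)"
```

```text
t15.50 pos [ 0.5104 -0.0169  0.1093] yaw 102.50 tilt z [ 0.0083  0.0211 -0.9997] j6 -108.2 F [-0.4  0.2 -4.2] M [ 0.09 -0.1  -0.03] grip 0.0174
delta tool mm [-0.3  0.8  1.4] turn +z deg 0.00
[ 0.50695861 -0.01644826  0.04905165] [-0.97596663 -0.21684554  0.02161357] [-0.02518172  0.01370484 -0.99958894]
```

Call:
{"name": "send_rows", "arguments": {"increments": [[0,0.001,0.002,0],[0,0,0.004,0]]}}

```text
time_s: 15.67
tool_pos: [0.5101, -0.0158, 0.103]
eef_rot: [0.005, -0.109, 0.994, 0.01]
ft_force: [0.8, 0.2, -3.5]
grip_width: 0.0174
```

Call:
{"name": "send_rows", "arguments": {"increments": [[0,0,0.004,0],[0,0,0.003,0]]}}

```text
time_s: 15.83
tool_pos: [0.5101, -0.0155, 0.0952]
eef_rot: [0.005, -0.109, 0.994, 0.01]
ft_force: [-0.1, -1.4, -4.0]
grip_width: 0.0176
```

```bash
python3 -c "
from h import *
to([.5105,-.016,.090],102.5)
n,x,d=keypose();print(n,x,d)
overlay('scene','s11',(255,185,320,280),6,n,x,d)"
```

```text
t15.83 pos [ 0.5101 -0.0155  0.0952] yaw 102.50 tilt z [ 0.0087  0.0211 -0.9997] j6 -108.1 F [-0.1 -1.4 -4. ] M [ 0.01 -0.14 -0.  ] grip 0.0176
delta tool mm [-0.2 -0.7  5.2] turn +z deg 0.00
[ 0.506665   -0.01506357  0.03488671] [-0.9759794  -0.21682594  0.02123012] [-0.02478821  0.01370308 -0.9995988 ]
```

View pics/s11.png

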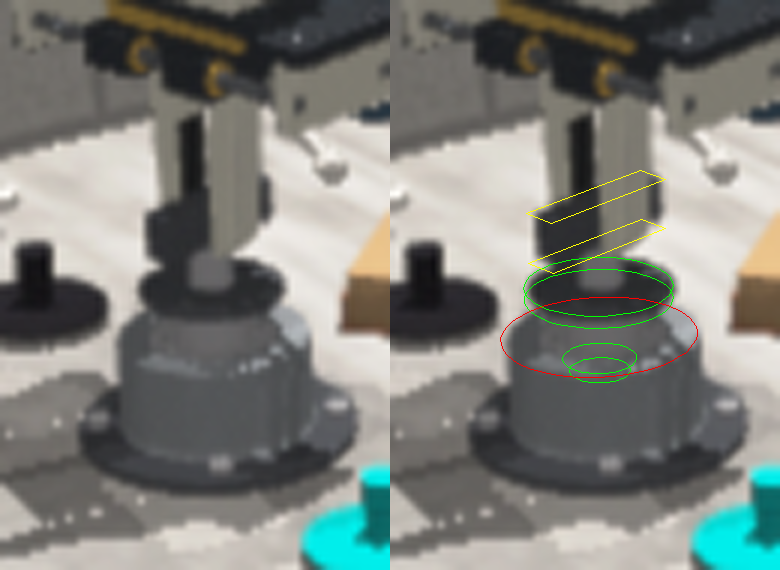

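No contact force, and the nose and lugs are inside the rim. Pressing down in small steps.

Call:
{"name": "send_rows", "arguments": {"increments": [[0,0,0.004,0],[0,0,0.003,0]]}}

```text
time_s: 16.05
tool_pos: [0.5101, -0.0152, 0.0874]
eef_rot: [0.005, -0.109, 0.994, 0.01]
ft_force: [-0.9, -0.2, -1.3]
grip_width: 0.0175
```

Call:
{"name": "send_rows", "arguments": {"increments": [[0,0,0.004,0],[0,0,0.004,0]]}}

```text
time_s: 16.22
tool_pos: [0.5106, -0.0151, 0.0795]
eef_rot: [0.006, -0.109, 0.994, 0.01]
ft_force: [-0.7, -0.3, 2.8]
grip_width: 0.0171
```

Call:
{"name": "send_rows", "arguments": {"increments": [[0,0,0.004,0],[0,0,0.003,0]]}}

```text
time_s: 16.38
tool_pos: [0.5119, -0.015, 0.0747]
eef_rot: [0.008, -0.109, 0.994, 0.01]
ft_force: [-6.2, 3.8, 37.3]
grip_width: 0.0174
```

```bash
python3 -c "
from h import *
to([.5105,-.016,.0763],102.5)"
```

```text
t16.38 pos [ 0.5119 -0.015   0.0747] yaw 102.52 tilt z [ 0.0131  0.0209 -0.9997] j6 -108.1 F [-6.2  3.8 37.3] M [1.05 0.88 0.18] grip 0.0174
delta tool mm [ 1.5 -0.7 -1.6] turn +z deg 0.02
```

Collar contact at about 37 N, z≈0.0747. Easing the push and starting the clockwise turn with a small downward bias.

Call:
{"name": "send_rows", "arguments": {"increments": [[0.0005,0,0.001,4],[0.0005,0,0.001,6],[0,0,0.001,6],[0,0,0.001,6]], "grip_force": 60}}

```text
time_s: 16.72
tool_pos: [0.5141, -0.0151, 0.0747]
eef_rot: [0.01, 0.088, 0.996, 0.011]
ft_force: [-5.9, -1.0, 14.2]
grip_width: 0.0174
```

```bash
python3 -c "
from h import *
to([.5105,-.0155,.0747],14.3)"
```

```text
t16.72 pos [ 0.5141 -0.0151  0.0747] yaw 79.94 tilt z [ 0.0217  0.0204 -0.9996] j6 -85.5 F [-5.9 -1.  14.2] M [-0.37  0.84  0.28] grip 0.0174
delta tool mm [ 3.5 -1.  -0.1] turn +z deg 65.64
```

Call:
{"name": "send_rows", "arguments": {"increments": [[0.0012,0,0.0008,6],[0.0012,0,0.0008,6],[0.001,0,0.0008,6],[0.001,0.0003,0.0008,6]]}}

```text
time_s: 17.05
tool_pos: [0.5133, -0.0165, 0.0749]
eef_rot: [0.013, 0.303, 0.953, 0.011]
ft_force: [-1.0, -8.3, 7.0]
grip_width: 0.0175
```

```bash
python3 -c "
from h import *
to([.5105,-.0155,.0747],14.3)"
```

```text
t17.05 pos [ 0.5133 -0.0165  0.0749] yaw 54.71 tilt z [ 0.0305  0.013  -0.9995] j6 -60.1 F [-1.  -8.3  7. ] M [-2.04  0.14  0.13] grip 0.0175
delta tool mm [ 2.9 -0.8  0.1] turn +z deg 40.41
```

Call:
{"name": "send_rows", "arguments": {"increments": [[0.0004,-0.0006,0.0013,6],[0.0003,-0.0006,0.0013,6],[0,-0.0006,0.0013,6]]}}

```text
time_s: 17.3
tool_pos: [0.5137, -0.0188, 0.0746]
eef_rot: [0.014, 0.455, 0.89, 0.012]
ft_force: [-5.7, 2.0, 16.7]
grip_width: 0.0178
```

```bash
python3 -c "
from h import *
to([.5105,-.0155,.0747],14.3)"
```

```text
t17.30 pos [ 0.5137 -0.0188  0.0746] yaw 35.81 tilt z [ 0.0362  0.0095 -0.9993] j6 -41.3 F [-5.7  2.  16.7] M [-0.01  1.33  0.38] grip 0.0178
delta tool mm [ 4.5 -0.6 -0.1] turn +z deg 21.51
```

Call:
{"name": "send_rows", "arguments": {"increments": [[0,0,0.001,6],[0,0,0.001,6],[0,0,0.001,6]]}}

```text
time_s: 17.55
tool_pos: [0.5137, -0.0194, 0.0746]
eef_rot: [0.012, 0.595, 0.803, 0.014]
ft_force: [-13.3, -0.5, 16.7]
grip_width: 0.0178
```

```bash
python3 -c "
from h import *
to([.5105,-.0155,.0747],14.3)
save('scene','s12',(255,185,320,280),6)"
```

```text
t17.55 pos [ 0.5137 -0.0194  0.0746] yaw 16.95 tilt z [ 0.0362  0.0077 -0.9993] j6 -22.5 F [-13.3  -0.5  16.7] M [-0.51  2.7   0.69] grip 0.0178
delta tool mm [ 4.6 -1.9 -0.2] turn +z deg 2.65
```

View pics/s12.png

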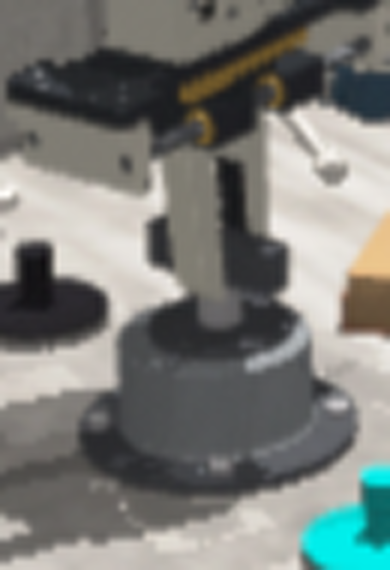

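Call:
{"name": "send_rows", "arguments": {"increments": [[0,-0.0012,0.001,3],[0,-0.0008,0.001,3]]}}

```text
time_s: 17.77
tool_pos: [0.5123, -0.0205, 0.0748]
eef_rot: [0.013, 0.641, 0.768, 0.014]
ft_force: [-8.4, -1.4, 15.2]
grip_width: 0.0172
```

```bash
python3 -c "
from h import *
to([.5105,-.0155,.0747],14.3)"
```

```text
t17.77 pos [ 0.5123 -0.0205  0.0748] yaw 10.29 tilt z [ 0.0374  0.0056 -0.9993] j6 -15.9 F [-8.4 -1.4 15.2] M [-0.66  1.95  0.94] grip 0.0172
delta tool mm [ 5.2 -0.8  0.1] turn +z deg -4.01
```

Call:
{"name": "send_rows", "arguments": {"increments": [[0,-0.0008,0.001,2]]}}

```text
time_s: 17.85
tool_pos: [0.5116, -0.0208, 0.0749]
eef_rot: [0.013, 0.655, 0.756, 0.014]
ft_force: [-8.1, 0.8, 15.4]
grip_width: 0.0178
```

```bash
python3 -c "
from h import *
to([.5105,-.0155,.0747],14.3)
save('scene','s13',(255,185,320,280),6)
save('top','t13',(230,190,330,290),6)"
```

```text
t17.85 pos [ 0.5116 -0.0208  0.0749] yaw 8.18 tilt z [ 0.0377  0.0049 -0.9993] j6 -13.8 F [-8.1  0.8 15.4] M [-0.33  2.02  0.92] grip 0.0178
delta tool mm [ 5.4 -0.3  0.2] turn +z deg -6.12
```

View pics/s13.png

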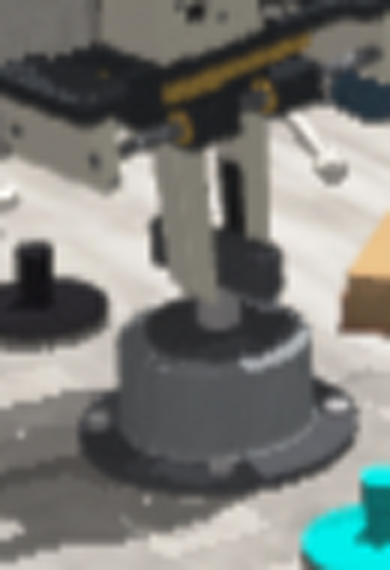

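View pics/t13.png

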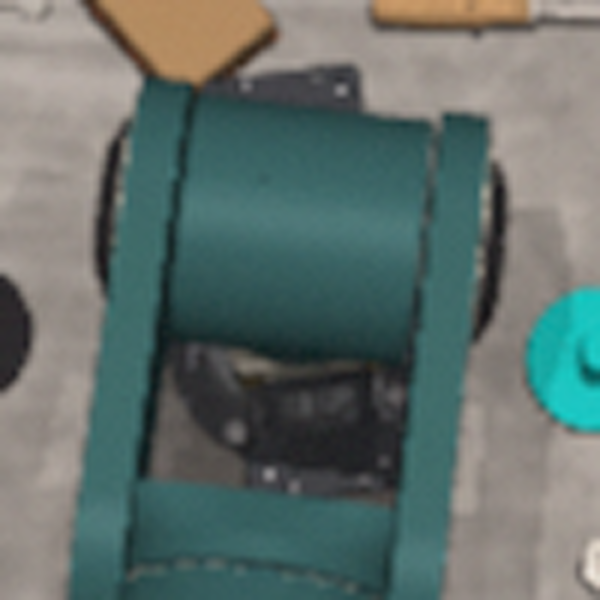

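Call:
{"name": "send_rows", "arguments": {"increments": [[0,-0.0005,0.001,3]]}}

```text
time_s: 18.03
tool_pos: [0.5109, -0.021, 0.0749]
eef_rot: [0.012, 0.673, 0.739, 0.014]
ft_force: [-10.9, 1.3, 16.8]
grip_width: 0.0181
```

```bash
python3 -c "
from h import *
to([.5105,-.0155,.0747],14.3)
save('scene','s14',(255,185,320,280),6)"
```

```text
t18.03 pos [ 0.5109 -0.021   0.0749] yaw 5.35 tilt z [ 0.0372  0.0043 -0.9993] j6 -10.9 F [-10.9   1.3  16.8] M [-0.42  2.55  1.06] grip 0.0181
delta tool mm [5.5 0.1 0.2] turn +z deg -8.95
```

View pics/s14.png

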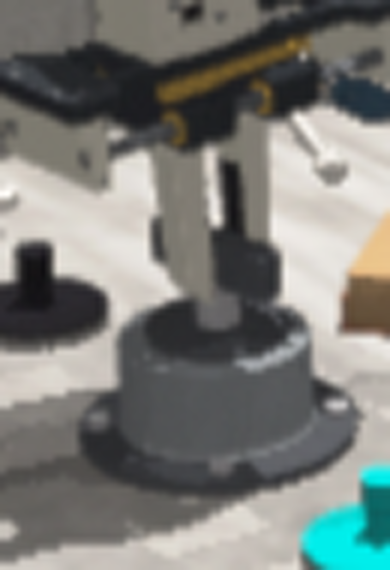

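Run:
```python
from h import *
im=cv2.cvtColor(capture('scene'),cv2.COLOR_RGB2BGR)
x0,y0,x1,y1=276,214,308,246;s=12;out=[]
raw=cv2.resize(im[y0:y1,x0:x1],None,fx=s,fy=s,interpolation=cv2.INTER_CUBIC)
C=np.array([.507,-.0152,0])
for psi in(94,100,106):
    b=raw.copy();a=np.radians(psi);ux=np.array([np.cos(a),np.sin(a),0]);uy=np.array([-ux[1],ux[0],0])
    for z in(.078,.102):
        P=[C+.036*i*ux+.008*j*uy+[0,0,z] for i,j in((1,1),(1,-1),(-1,-1),(-1,1))]
        cv2.polylines(b,[np.int32((proj('scene',np.array(P))-[x0,y0]+[1.5,.5])*s)],True,(0,255,255),1)
    out.append(b)
g=cv2.hconcat([out[0],out[1]]);cv2.imwrite("pics/s15.png",g)
```

```text
(no output)
```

View pics/s15.png

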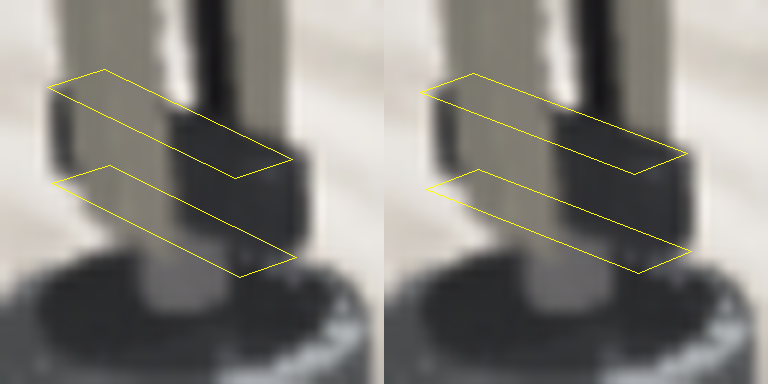

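Run:
```python
from h import *
x0,y0,x1,y1=276,214,308,246;s=12;out=[]
for f in("s12","s14"):
    im=cv2.imread(f"pics/{f}_full.png");out.append(cv2.resize(im[y0:y1,x0:x1],None,fx=s,fy=s,interpolation=cv2.INTER_NEAREST))
cv2.imwrite("pics/s16.png",cv2.hconcat(out))
for f in("s12","s13","s14"):
    g=cv2.imread(f"pics/{f}_full.png").sum(2)//3
    for y in(224,226,230,232): print(f,y,g[y,277:304])
```

```text
s12 224 [217 210 142  68  49  56  99 119 122 122 122 120 120 118  98  56  46  45
  44  49  65  73 116 172 213 224 231]
s12 226 [227 221 147  70  48  53  85 117 121 122 121 123 121 119 104  60  48  48
  48  47  49  65  89  89  83  93 183]
s12 230 [217 220 223 220 215 188 146 133 123 122 122 124 120 119 115  74  50  47
  48  48  48  50  49  51  53  82 186]
s12 232 [204 203 208 212 218 223 223 190 148 122 119 121 120 120 117  89  63  58
  52  51  49  49  49  52  59 102 194]
s13 224 [217 216 204  97  57  98 117 119 119 123 122 122 119  88  53  44  44  43
  50  89  95 109 133 213 229 232 233]
s13 226 [227 226 217 101  54  83 115 119 120 128 123 122 118  90  55  48  47  47
  46  48  48  53  57  77 130 208 223]
s13 230 [217 220 223 222 220 212 147 123 119 119 122 122 121 115  64  47  47  46
  48  49  50  50  49  51  78 180 226]
s13 232 [204 204 208 212 218 221 206 171 131 120 124 122 121 117  76  60  53  48
  49  49  49  50  49  49  70 157 224]
s14 224 [218 216 207  98  63 112 118 119 124 123 122 122 117  61  45  45  45  44
  50  91 109 112 134 217 229 232 233]
s14 226 [227 226 218 119  63  96 116 118 120 122 123 124 118  74  50  48  47  47
  46  47  49  50  61 108 171 218 224]
s14 230 [217 220 223 224 221 200 135 119 120 128 124 123 120  88  54  47  46  47
  48  49  49  52  51  51  96 223 230]
s14 232 [205 204 208 213 218 221 203 150 126 122 122 123 120 101  66  52  48  48
  49  48  49  50  48  51  96 219 229]
```

View pics/s16.png

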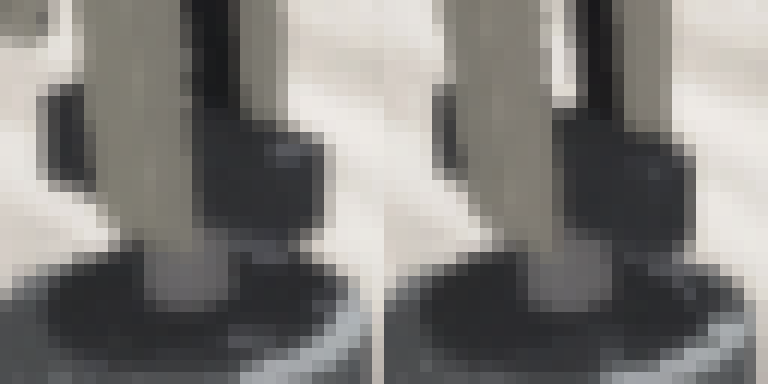

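Call:
{"name": "send_rows", "arguments": {"increments": [[0,-0.0004,0.001,4],[0,-0.0004,0.001,3]]}}

```text
time_s: 18.3
tool_pos: [0.5101, -0.0218, 0.0753]
eef_rot: [0.012, 0.718, 0.696, 0.014]
ft_force: [-8.8, -2.0, 17.0]
grip_width: 0.0184
```

```bash
python3 -c "
from h import *
to([.5105,-.0155,.0747],14.3)
save('scene','s17')
g=cv2.imread('pics/s17_full.png').sum(2)//3
for y in(226,230): print(g[y,277:304])
"
```

```text
t18.30 pos [ 0.5101 -0.0218  0.0753] yaw -1.78 tilt z [ 0.0369  0.0013 -0.9993] j6 -3.8 F [-8.8 -2.  17. ] M [-1.22  2.25  1.56] grip 0.0184
delta tool mm [6.3 0.2 0.6] turn +z deg -16.08
[227 226 220 147  84 111 117 120 123 124 124 121  87  54  47  47  47  47
  46  46  49  57  80 145 209 222 224]
[217 220 224 225 219 174 128 118 126 125 125 122 100  58  47  46  47  47
  48  49  50  52  50  65 146 225 231]
```

Run:
```python
from h import *
im=cv2.imread("pics/s17_full.png");x0,y0,x1,y1=264,205,318,270;s=9
raw=cv2.resize(im[y0:y1,x0:x1],None,fx=s,fy=s,interpolation=cv2.INTER_CUBIC);raw=cv2.convertScaleAbs(raw,alpha=1.6,beta=10);b=raw.copy()
t=np.linspace(0,2*np.pi,80);C=[.507,-.0152]
def dr(P,c): cv2.polylines(b,[np.int32((proj('scene',np.array(P))-[x0,y0]+[1.5,.5])*s)],True,c,1)
for r,z,c in((.045,.052,(0,0,255)),(.034,.058,(0,255,0)),(.034,.052,(0,255,0)),(.01,.075,(255,255,0))):dr([[C[0]+r*np.cos(a),C[1]+r*np.sin(a),z] for a in t],c)
a=np.radians(102);ux=np.array([np.cos(a),np.sin(a),0]);uy=np.array([-ux[1],ux[0],0])
for z in(.078,.102): dr([np.array([*C,z])+.036*i*ux+.008*j*uy for i,j in((1,1),(1,-1),(-1,-1),(-1,1))],(0,255,255))
cv2.imwrite("pics/s18.png",cv2.resize(cv2.hconcat([raw,b]),(800,481)))
```

```text
(no output)
```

View pics/s18.png

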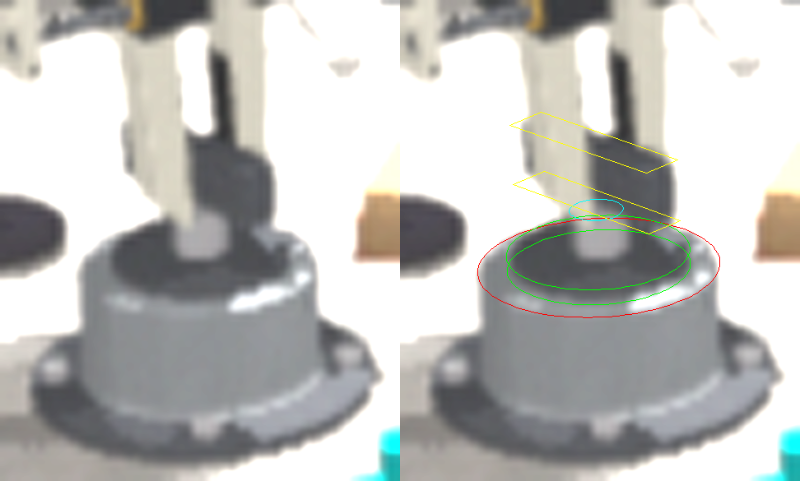

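The collar overlay lies flat on the rim and matches the model's seated position. The bar barely follows further jaw turning and the torque climbs, so the key is at its stop. I'll settle it with a light push and turn bias.

Call:
{"name": "send_rows", "arguments": {"increments": [[0,0,0.0012,1],[0,0,0.0012,1]]}}

```text
time_s: 18.52
tool_pos: [0.51, -0.0223, 0.0754]
eef_rot: [0.013, 0.73, 0.683, 0.013]
ft_force: [-10.0, 1.8, 19.2]
grip_width: 0.0186
```

```bash
python3 -c "
from h import *
to([.5105,-.0155,.0747],14.3)
save('top','t19',(150,180,430,310),2.8)
save('scene','s19',(200,180,420,330),3.5)
g=cv2.imread('pics/s19_full.png').sum(2)//3
for y in(226,230): print(g[y,277:304])
to([.5105,-.0155,.0747],14.3)"
```

```text
t18.52 pos [ 0.51   -0.0223  0.0754] yaw -3.87 tilt z [ 3.660e-02 -8.000e-04 -9.993e-01] j6 -1.6 F [-10.    1.8  19.2] M [-0.56  2.63  1.71] grip 0.0186
delta tool mm [ 6.8 -0.   0.7] turn +z deg -18.17
[227 225 220 157  87 110 116 123 124 124 124 120  72  49  47  47  46  46
  47  49  53  61  80 146 215 223 224]
[217 220 223 225 221 176 127 115 125 124 125 121  86  53  46  46  47  48
  49  49  50  50  48  65 150 225 230]
t18.62 pos [ 0.51   -0.0222  0.0754] yaw -3.84 tilt z [ 3.650e-02 -8.000e-04 -9.993e-01] j6 -1.6 F [-9.9  0.5 18.8] M [-0.71  2.67  1.62] grip 0.0181
delta tool mm [6.8 0.  0.7] turn +z deg -18.14
```

View pics/s19.png

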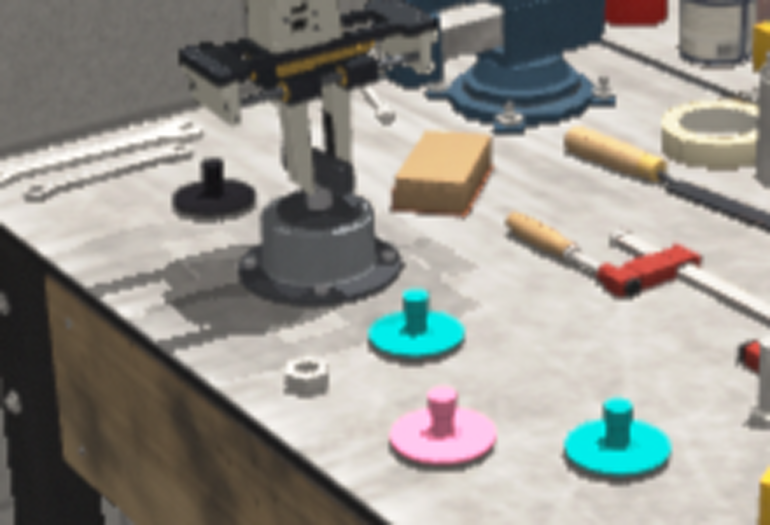

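View pics/t19.png

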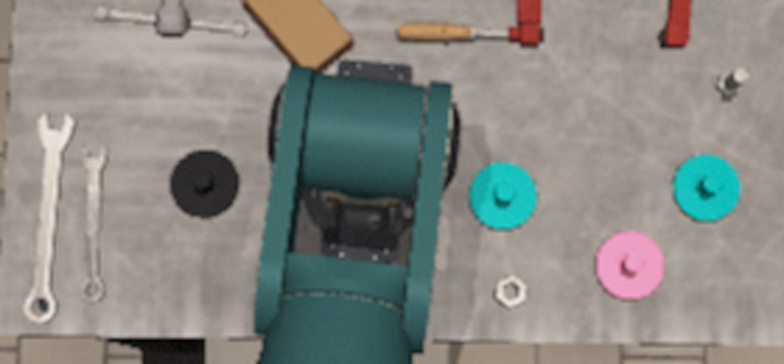

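The bar did not move when the jaws turned another 2° (edges unchanged within 0.1 px), the forces are steady, and everything else is in place. Handing in.

```bash
python3 -c "
from workcell import hand_in
print(hand_in())"
```

```text
the job is handed in; nothing more can be done
None
```

I set the black cover on the bench left of the socket, standing on its boss with the knob up. The cross-bar key is in the socket, pressed down until its collar met the rim and turned clockwise to its stop. I handed in at about 18.6 s, still gripping the key.

**Last checks that agreed:**
- The collar outline lay flat on the rim and matched the seated position in the scene picture.
- The push was steady at about 19 N, against about 9 N of spring.
- Turning the jaws another 2° did not move the bar.
- The cover, spanners, nut and look-alike covers were still in place in the last pictures.

**What did not agree cleanly:**
- **Jaws and key twisted apart:** the jaws turned about 106° against the expected 88°. From the pictures I put the bar at somewhere between 90° and 98°, so the bar twisted in the pads once it reached the stop. The twisting torque there was about 1.6 N m.
- **Off-centre grip:** the pads slid about 6 mm along the bar.
- **Tilted tool:** the tool ended leaning about 2°.

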